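# Pop open the pin feeder's refill hatch

## Task

The pin feeder on the bench is to be refilled. With a fingertip, first switch it off by pressing down the raised end of its rocker switch, then press the ribbed pad of the refill hatch, the larger of the two hatches on its top, gently down to the end of its short travel and let go, so that it springs up by itself. Keep clear and watch for about two seconds that it stays wide open: do not push it down again, keep the small fuse hatch shut, and leave the things around the feeder where they are.

Things in the scene. Friction and masses are not known exactly. Their poses are not given: they have to be found in the camera images.
- feeder: bench pin feeder, fixed: white metal box 206 long (x), 140 wide (y), flat top (deck) 105 above the bench. Origin: centre of its underside; x from its front to its back, y to its left. The front (-x), turned up to 0.6 rad from facing the robot, has a black dial and a pin rail standing 60 out, 30 left of the middle, at height 76 to 88.
- rocker_raised_end (a point): where to press the rocker: on its front half, 14 from the pivot, 5 from the end. Grey rocker 41 (feeder x) by 24, in a low black frame on the deck, 46 in front and 26 left of the feeder's middle. At on the front end is raised, this point 120 above the bench. 1 to 5 N straight down throw it; it ends about 5 lower, front half level. A tip that covers the rear half too would block it.
- rocker (a joint): rocker switch, rad: 0 on (as it starts, front end raised), 0.36 off (front end down). An over-centre spring keeps it at either end.
- refill_hatch_pad (a point): centre of the top of the black ribbed press pad (20 along x by 44) on the refill hatch, 17 from its front edge; moves with it. The hatch: large dark grey lid on the rear of the deck, 84 long (x) by 104, top 9 above the deck, hinged at its rear edge, 67 behind this point; free edge in front. Shut, this point is 24 behind the feeder's middle, 115 above the bench.
- refill_hatch (a joint): refill hatch, rad: 0 shut and latched, negative pressed in, 1.75 open against its stop, held by a spring. Push-push latch: pressed to -0.075 or beyond (5 mm at the pad, 2 to 4 N; stop at -0.089, 6 mm) and let go, it springs up in about a second, following the finger with under 3 N; a shallower press leaves it latched. Pressed shut it latches again.
- fuse_hatch_pad (a point): centre of the press pad (20 by 24) of the fuse hatch: small dark grey lid of the same kind, 60 long (x) by 48, on the front right of the deck, hinged at its rear edge, with the same latch. Not to be opened.
- fuse_hatch (a joint): fuse hatch, rad: 0 shut and latched, 1.75 open. Must stay shut.
- spray_can: loose aerosol can, diameter 53, 150 tall, upright beside the feeder. Origin: centre of its underside.
- pin_box: loose clear open box with pins, 72 by 52, 28 tall, beside the feeder. Origin: centre of its underside.
- jar: loose glass jar with a black cap, diameter 50, 55 tall, upright beside the feeder. Origin: centre of its underside.
- spool: loose black spool, diameter 60, 40 tall, upright beside the feeder. Origin: centre of its underside.
- comb_a: loose brass bar with a black top, 150 long (its x) by 26 by 24 tall, lying to the right of the feeder. Origin: centre of its underside.
- comb_b: a second such bar, lying to the right of the first. Origin: centre of its underside.
- brush: loose flat brush with a wooden handle, 170 long (its x), lying to the left of the feeder. Origin: under its middle.

How it is judged:
On the way, in this order (a step that is already met when the one before it is completed fails the run):
1. the rocker switch is thrown to off (value of joint rocker above 0.28 rad), for 0.2 s.
2. the refill hatch is pressed in at its latch (value of joint refill_hatch below -0.035 rad), for 0.02 s.
3. the refill hatch has sprung wide open and stands by itself, untouched, for a second (value of joint refill_hatch above 1.5 rad and contact force between anything else and refill_hatch below 0.2 N), for 1 s.
At the end, for the whole second after the job is handed in: The refill hatch stands open past 1.5 rad and at rest with nothing touching it, the rocker is thrown to off (past 0.28 rad) and the fuse hatch is shut (within 0.06 rad) (value of joint refill_hatch above 1.5 rad and velocity of joint refill_hatch between -0.1 and 0.1 rad/s and value of joint rocker above 0.28 rad and value of joint fuse_hatch between -0.03 and 0.06 rad).
It fails at once if a loose thing near the feeder is pushed aside or lifted by more than 30 mm (distance of any of spray_can, pin_box, jar, spool, comb_a, comb_b, brush from where it was at the start of the episode above 0.03 m).
It fails at once if the fuse hatch pops open (value of joint fuse_hatch above 0.15 rad).
It fails at once if the refill hatch is pushed back down after it has sprung up (value of joint refill_hatch between 0.8 and 1.3 rad and velocity of joint refill_hatch below -0.15 rad/s and contact force between anything else and refill_hatch above 0.2 N).
It fails at once if a finger presses on the feeder, its switch or its hatches with more than 40 N (contact force between the fingers and feeder above 40 N).
It also fails if it takes over 45 s, if anything falls off the work surface, if the arm or the gripper's body presses on something with over 40 N, if the wrist force passes 120 N, or if a joint passes its speed limit or range.

## Robot

A 7-joint arm with a two-finger parallel gripper is mounted at the origin on the work surface. World frame = base frame: x ahead of the robot, y to its left, z up, the work surface at z = 0. Lengths are in m, angles in rad, forces in N, time in s.
With the tool pointing down it reaches from about 0.4 to 0.85 m from the base axis. Payload 10.4 kg.
Tool frame: the origin (TCP) lies between the finger pads; the fingertips stand manip.finger_overhang ahead of it and the grasp point (between the pads) lies 11 mm behind it (manip.finger_overhang is the distance from the TCP to the fingertips, in m); x points along the fingers, z is the direction in which the jaws open and shut, and the axes are right-handed (so a half turn about x gives the same grasp; the last joint's range is limited). The gripper opens to 85 mm and grips with 20 to 120 N. Pads are 22 mm wide; open, the fingers measure 114 mm over their backs; the gripper's body (76 mm by 85 mm) begins 54 mm behind the grasp point. The pads swing forward as they close: fully open they stand 13 mm farther back than shut.
Start: joints at [1.098, 0.332, -0.065, 1.46, 0.022, 1.35, -0.088], TCP at [0.272, -0.563, 0.239] pointing down, gripper open.
Joint ranges: [-2.6, 2.6], [-0.5, 2.12], [-1.47, 1.34], [0.16, 2.42], [-1.27, 4.41], [0.06, 2.06], [-2.6, 2.6]. Speed limits (rad/s): [2.22, 2.22, 2.79, 2.79, 3.14, 3.14, 3.14].

## Interface

Orientations are given as a unit quaternion [x, y, z, w].
In Python, from workcell import get_obs, camera, workorder, manip gives the robot as it stands. The module is installed in compiled form; this text tells all that it offers.
- The arm moves only by the tool play_rows, never from a script. Its argument "increments" is text: rows parted by semicolons, each of 4 numbers parted by spaces: the shift along the tool's x, y, z in m, then the turn about the tool's x in rad. A call has 1 to 20 rows; each row shifts and turns the pose as measured when the row begins, along the tool's axes as they then stand; what a row does not reach is not made up. A row lasts 1/10 s, in which the tool goes at most 50 mm and 8.59 degrees, less where a joint would pass 70% of its speed; a pose out of reach is approached as far as the arm can. A call is refused whole if a number of a shift passes 0.05 or a number of a turn 0.15, either way. A call with a gripper value outside its range is refused whole. "hand" is the gripper command: -1 is fully open, 1 is shut, values between are in proportion, set as the call begins (left out, the last holds). The fingers move at their own pace and stop on an object; "squeeze" is the grip in N (left out, the last holds). Time passes only in rows, so rows that do not move let the fingers close. It gives the time, the measured TCP pose, the force and the opening at its end, in the units of the state.
- get_obs(): the state, without advancing time (a new reading comes with each control period).
- camera(name): name is "scene" or "top" or "wrist"; returns a dict with "img" (480x640x3 uint8, blue, green, red), "fov_y" (degrees; the focal length in pixels is half the picture's height over the tangent of half this angle, whatever the lens; pixels are square), "cx", "cy" (the principal point, pixels), "R" (3x3) and "t" (3): a world point X has camera coordinates R X + t; the wrist camera has in their place "tool_from_camera" (4x4, takes a point from camera to tool coordinates, whose origin is the TCP and whose axes are the tool frame's). Camera axes: x right, y down, z forward; pixel columns grow to the right and rows downward; lengths in m; the calibration is good to about 2 mm. A picture is of the moment at which its call begins: read the wrist's pose just before it. There is no depth.
- workorder.hand_in(): hands the job in, once; it reports no verdict.
The state is a dict: "clock": time; "joint_pos": joint angles; "joint_velocities": joint speeds; "tau": joint torques, N m; "position": TCP position; "ee_rot": TCP orientation; "ft_force": force on the tool from outside, world axes, zero at the start; "torque": the same for the moment, N m; "grip_width": opening from 0.0 (shut) to 1.0 (fully open).
Only numpy, scipy, OpenCV 4.12 (cv2) and the standard library are available. Lean on these libraries where they do the work, as an engineer would, in place of code of your own. Each camera call takes 0.05 s, during which the arm holds its last target.

## Working session

There is one attempt and no reset: what is moved stays moved. The work goes in short steps, Python scripts to look and compute and a tool call to move; the robot and the scene stay as the last step left them, time stands still between calls to the robot, and variables do not carry over. Pictures are saved under pics/ and viewed, and the job is handed in when it is done.

Besides the shell and the picture viewer there is one more tool, called after "Emit:" as a command line: name --argument value ..., lists and objects as JSON in quotes. play_rows: Moves the arm, as the interface text tells. Its arguments: {"type":"object","properties":{"increments":{"type":"string"},"hand":{"type":"number"},"squeeze":{"type":"number"}},"required":["increments"]}

```bash
mkdir -p pics; python3 - <<'E'
from workcell import get_obs, camera, manip
import cv2,numpy as np
o=get_obs()
for k in o: print(k,np.round(o[k],4))
print(manip.finger_overhang)
for n in ("scene","top"):
    c=camera(n); cv2.imwrite(f"pics/{n}0.png",c["img"]); print(n,c["fov_y"],c["cx"],c["cy"],np.round(c["R"],3).tolist(),np.round(c["t"],3))
E
```

```text
clock 0.0
joint_pos [ 1.0984  0.3329 -0.0647  1.461   0.0216  1.3499 -0.0885]
joint_velocities [ 0.0012  0.0005  0.0007 -0.0004 -0.0004  0.001  -0.0014]
tau [-2.00000e-03 -6.25452e+01  4.78000e-02 -3.91615e+01  1.61000e-02
  9.70000e-03  0.00000e+00]
position [ 0.2716 -0.5625  0.2385]
ee_rot [ 0.3761  0.5994 -0.3757  0.5985]
ft_force [-0.1985  1.186   0.2859]
torque [ 0.0237 -0.038   0.0349]
grip_width 0.9985
0.008
scene 52.52640824194996 315.9426926380795 240.7575934450879 [[-0.653, 0.758, 0.008], [0.537, 0.47, -0.7], [-0.534, -0.453, -0.714]] [ 0.323 -0.253  1.415]
top 52.512043156458375 324.4940381189975 242.56854139138875 [[-0.001, -1.0, 0.002], [-0.988, 0.001, -0.156], [0.156, -0.002, -0.988]] [0.05  0.561 1.2  ]
```

View pics/scene0.png

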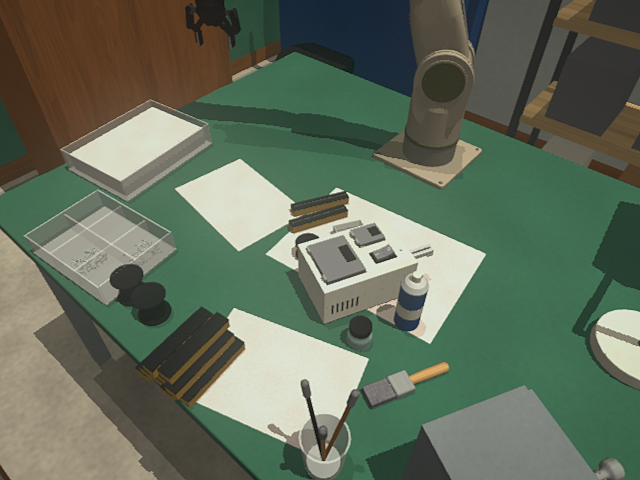

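View pics/top0.png

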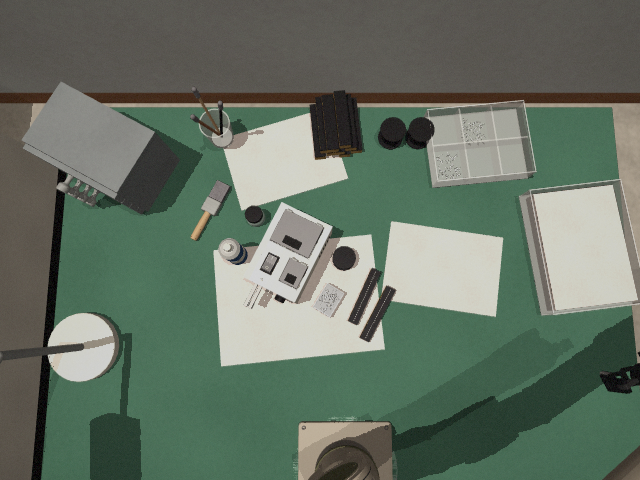

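The scene view shows the feeder at about (355,270). In the top view it is at about (290,253), with the can to its left at (232,250) and the jar at (255,215). The spool is at (344,258) and the pin box at (330,300). I'll zoom in to measure.

```bash
python3 - <<'E'
import cv2
a=cv2.imread("pics/top0.png")[190:320,220:370]; cv2.imwrite("pics/topz.png",cv2.resize(a,None,fx=5,fy=4.5 and 5*0.9,interpolation=cv2.INTER_CUBIC)[:600])
a=cv2.imread("pics/scene0.png")[200:340,280:450]; cv2.imwrite("pics/scenez.png",cv2.resize(a,None,fx=4,fy=4,interpolation=cv2.INTER_CUBIC))
E
```

```text
(no output)
```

View pics/topz.png

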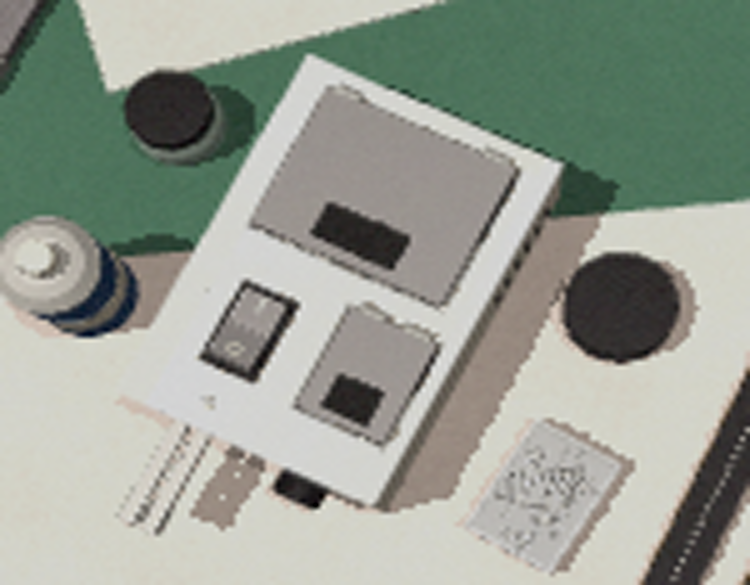

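View pics/scenez.png

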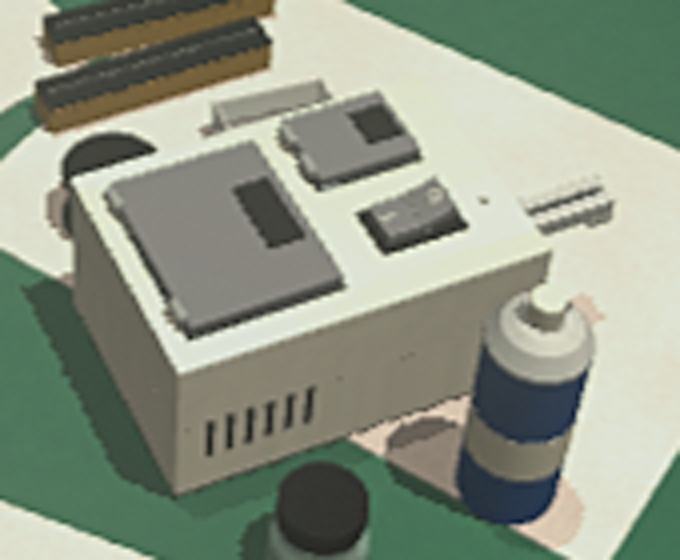

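The top zoom shows the deck corners at about (308,55), (563,163), (375,505) and (122,400). The refill pad is at (360,236), the rocker at (250,330) and the fuse pad at (353,400). Next I'll cast rays onto planes.

```bash
cat > h.py <<'E'
import numpy as np
from workcell import camera
def cast(c,p,z):
    f=240/np.tan(np.radians(c["fov_y"])/2)
    R=np.array(c["R"]);t=np.array(c["t"]).ravel()
    d=R.T@np.array([(p[0]-c["cx"])/f,(p[1]-c["cy"])/f,1]);o=-R.T@t
    return o+d*(z-o[2])/d[2]
E
python3 - <<'E'
from h import *
ct=camera("top");cs=camera("scene")
T=lambda u,v:(220+(u+.5)/5-.5,190+(v+.5)/4.5-.5)
S=lambda u,v:(280+(u+.5)/4-.5,200+(v+.5)/4-.5)
def fit(rl,rr,fr,fl):
    rl,rr,fr,fl=[np.array(q)[:2] for q in (rl,rr,fr,fl)]
    m=(rl+rr+fr+fl)/4; dx=(rl+rr-fr-fl)/2; dy=(rl+fl-rr-fr)/2
    print("ctr",m.round(4),"len",np.hypot(*dx).round(4),np.hypot(*dy).round(4),"yaw",np.arctan2(dx[1],dx[0]),np.arctan2(-dy[0],dy[1]))
    return m,np.arctan2(dx[1]-dy[0]*1.47,dx[0]+dy[1]*1.47)
m,y=fit(*[cast(ct,T(*p),.105) for p in [(308,55),(563,163),(375,507),(122,400)]])
m2,y2=fit(*[cast(cs,S(*p),.105) for p in [(179,373),(72,180),(405,90),(550,252)]])
for n,p,q,z in [("pad",(360,236),(269,213),.115),("fuse",(353,400),(377,125),.115)]:
    print(n,cast(ct,T(*p),z).round(4),cast(cs,S(*q),z).round(4))
r=lambda x,yy:(m+np.array([x*np.cos(y)-yy*np.sin(y),x*np.sin(y)+yy*np.cos(y)])).round(4)
print(y,"pad pred",r(.024,0),"rocker press",r(-.060,.026),"rocker ctr",r(-.046,.026), "img",cast(ct,T(250,330),.115))
for n,p,z in [("can",(42,258),.15),("jar",(170,108),.055),("spool",(622,305),.04)]: print(n,cast(ct,T(*p),z).round(3))
E
```

```text
ctr [0.5298 0.1379] len 0.207 0.1368 yaw -0.441921110193794 -0.4418275534446661
ctr [0.5366 0.1405] len 0.1973 0.1351 yaw -0.47717621324035325 -0.4174516613646376
pad [0.5516 0.1291 0.115 ] [0.5528 0.1302 0.115 ]
fuse [0.4637 0.1316 0.115 ] [0.4656 0.1339 0.115 ]
-0.4418750069433757 pad pred [0.5515 0.1277] rocker press [0.4867 0.1871] rocker ctr [0.4993 0.1811] img [0.50100082 0.18121929 0.115     ]
can [0.535 0.275 0.15 ]
jar [0.635 0.231 0.055]
spool [ 0.524 -0.     0.04 ]
```

```bash
cat >> h.py <<'E'
from workcell import get_obs
from scipy.spatial.transform import Rotation as Ro
YAW=-.442; C=np.array([.5300,.1385])
def F(x,y): c,s=np.cos(YAW),np.sin(YAW); return C+[x*c-y*s,x*s+y*c]
def st(tgt=None):
    o=get_obs();R=Ro.from_quat(o["ee_rot"]).as_matrix();p=np.array(o["position"])
    print("t",o["clock"],"tcp",p.round(4),"tip z",round(p[2]-.008,4),"F",np.round(o["ft_force"],2),"grip",o["grip_width"])
    print(R.round(3).tolist())
    fy=np.array([-np.sin(YAW),np.cos(YAW),0]);l=R.T@fy;print("turn about x so tool z || feeder y:",np.arctan2(-l[1],l[2]),"or",np.arctan2(l[1],-l[2]))
    if tgt is not None:print("shift tool:",(R.T@(np.array(tgt)-p)).round(4))
E
python3 -c "
from h import *
p=F(-.061,.026);print(p,F(.022,0));st([*p,.2])"
```

```text
[0.48598367 0.18809398] [0.54988576 0.12908954]
t 0.2 tcp [ 0.2717 -0.5626  0.2388] tip z 0.2308 F [ 0.07 -0.27 -0.93] grip 1.0014224607784643
[[-0.0, 0.901, 0.435], [0.001, 0.435, -0.901], [-1.0, 0.0, -0.001]]
turn about x so tool z || feeder y: -2.24975435652018 or 0.8918382970696132
shift tool: [ 0.0393  0.5194 -0.5828]
```

Emit:
play_rows --increments "0 0 0 0.148;0 0 0 0.148;0 0 0 0.148;0 0 0 0.148;0 0 0 0.148;0 0 0 0.148;0 0 0 0" --hand 1 --squeeze 20

```text
clock: 0.9
position: [0.2712, -0.5619, 0.237]
ee_rot: [0.6, 0.376, -0.6, 0.373]
ft_force: [1.4, 0.2, -0.0]
grip_width: 0.002
```

```bash
python3 -c "
from h import *
p=F(-.061,.026);st([*p,.2]);print(get_obs()['joint_pos'])"
```

```text
t 0.9 tcp [ 0.2712 -0.5619  0.237 ] tip z 0.229 F [ 1.42  0.24 -0.05] grip 0.0023580370078735043
[[-0.002, 0.898, -0.44], [0.004, -0.44, -0.898], [-1.0, -0.003, -0.002]]
turn about x so tool z || feeder y: 3.1280634285081215 or -0.013529225081671583
shift tool: [ 0.0393 -0.1369 -0.7679]
[ 1.00364235  0.33091945  0.05679314  1.46848376 -0.01905417  1.34688564
 -0.96466112]
```

Emit:
play_rows --increments "0 -0.008 -0.04 -0.0135;0 -0.008 -0.045 0;0 -0.008 -0.045 0;0 -0.008 -0.045 0;0 -0.008 -0.045 0;0 -0.008 -0.045 0;0 -0.008 -0.045 0;0 -0.008 -0.045 0;0 -0.008 -0.045 0;0 -0.008 -0.045 0;0 -0.008 -0.045 0;0 -0.008 -0.045 0;0 -0.008 -0.045 0;0 -0.008 -0.045 0;0 -0.008 -0.045 0;0 -0.008 -0.045 0;0 0 0 0"

```text
clock: 2.6
position: [0.4379, 0.1733, 0.2364]
ee_rot: [-0.581, -0.402, 0.581, -0.404]
ft_force: [-0.8, -1.2, 0.2]
grip_width: 0.001
```

```bash
python3 -c "
from h import *
p=F(-.061,.026);st([*p,.16]);print(get_obs()['joint_pos'])"
```

```text
t 2.6 tcp [0.4379 0.1733 0.2364] tip z 0.2284 F [-0.83 -1.16  0.25] grip 0.0009829193837595227
[[0.002, 0.936, -0.351], [-0.002, -0.351, -0.936], [-1.0, 0.002, 0.002]]
turn about x so tool z || feeder y: -3.0584615326534688 or 0.08313112093632433
shift tool: [ 0.0765  0.0397 -0.0308]
[ 0.29797566  0.03871753 -0.77921553  1.82091142  0.03129422  1.2929329
 -2.41910946]
```

Joint 7 is close to its limit, so I'll use the equivalent half turn.

Emit:
play_rows --increments "0 0 0 -0.147;0 0 0 -0.147;0 0 0 -0.147;0 0 0 -0.147;0 0 0 -0.147;0 0 0 -0.147;0 0 0 -0.147;0 0 0 -0.147;0 0 0 -0.147;0 0 0 -0.147;0 0 0 -0.147;0 0 0 -0.147;0 0 0 -0.147;0 0 0 -0.147;0 0 0 -0.147;0 0 0 -0.147;0 0 0 -0.147;0 0 0 -0.147;0 0 0 -0.147;0 0 0 -0.147"

```text
clock: 4.6
position: [0.4367, 0.1697, 0.236]
ee_rot: [-0.363, 0.609, 0.357, 0.608]
ft_force: [0.2, 0.4, 0.2]
grip_width: 0.0
```

```bash
python3 -c "
from h import *
p=F(-.061,.026);st([*p,.16]);print(get_obs()['joint_pos'])"
```

```text
t 4.6 tcp [0.4367 0.1697 0.236 ] tip z 0.228 F [0.19 0.41 0.18] grip 0.00020988292114351953
[[0.002, -0.876, 0.482], [-0.009, 0.482, 0.876], [-1.0, -0.007, -0.007]]
turn about x so tool z || feeder y: -0.06048459483657755 or 3.0811080587532156
shift tool: [ 0.076  -0.0338  0.0404]
[ 0.37474654  0.03987954 -0.85406016  1.82304743  0.04078011  1.29457682
  0.57817311]
```

Emit:
play_rows --increments "0 0 0 -0.06;0.01 -0.017 0.02 0;0.01 -0.017 0.02 0;0.02 0 0 0;0.02 0 0 0;0 0 0 0"

```text
clock: 5.2
position: [0.4874, 0.1896, 0.1749]
ee_rot: [-0.393, 0.592, 0.383, 0.591]
ft_force: [-0.6, 0.4, -0.8]
grip_width: -0.0
```

```bash
python3 -c "
from h import *
import cv2
p=F(-.061,.026);st([*p,.16])
c=camera('wrist');cv2.imwrite('pics/w1.png',c['img']);print(np.round(c['tool_from_camera'],3).tolist(),c['fov_y'],c['cx'],c['cy'])
c=camera('scene');cv2.imwrite('pics/s1.png',cv2.resize(c['img'][160:340,260:460],None,fx=3.5,fy=3.3,interpolation=cv2.INTER_CUBIC))"
```

```text
t 5.2 tcp [0.4874 0.1896 0.1749] tip z 0.1669 F [-0.6   0.39 -0.81] grip -0.00043043650761937023
[[0.006, -0.917, 0.398], [-0.012, 0.398, 0.917], [-1.0, -0.01, -0.008]]
turn about x so tool z || feeder y: 0.032829968952561996 or -3.1087626846372314
shift tool: [ 0.0149  0.0009 -0.0019]
[[0.0, -0.283, 0.959, -0.135], [0.0, -0.959, -0.283, 0.072], [1.0, 0.0, -0.0, 0.0], [0.0, 0.0, 0.0, 1.0]] 61.946208215607086 323.87978112240467 240.07165286717034
```

View pics/w1.png

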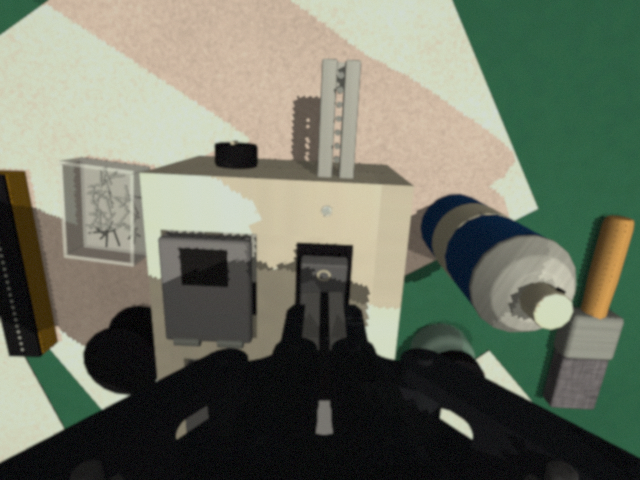

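View pics/s1.png

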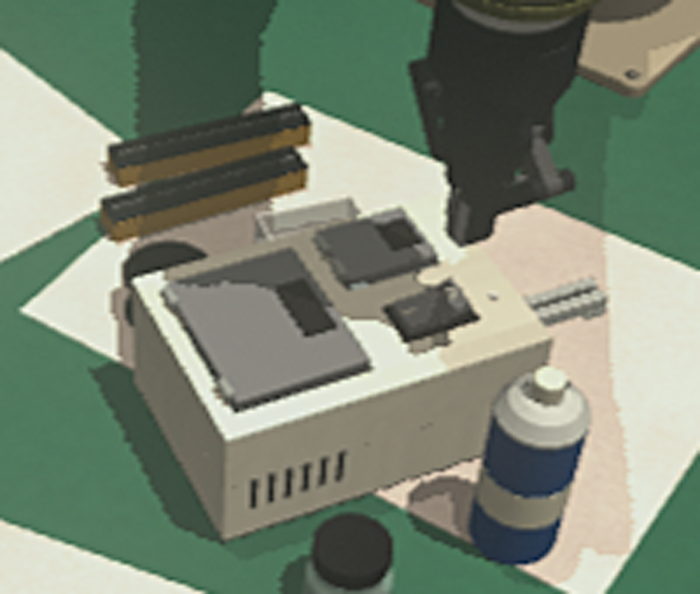

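The wrist view shows the rocker at (323,275), laterally centred under the closed fingertips. The deck's front edge is at row ~182 and the frame's front edge at row 243. I'll check these by casting.

```bash
python3 -c "
from h import *
o=get_obs();R=Ro.from_quat(o['ee_rot']).as_matrix();p=np.array(o['position'])
c=camera('wrist');M=np.array(c['tool_from_camera']);f=240/np.tan(np.radians(c['fov_y'])/2)
def w(u,v,z):
    d=R@M[:3,:3]@np.array([(u-c['cx'])/f,(v-c['cy'])/f,1]);q=R@M[:3,3]+p
    X=q+d*(z-q[2])/d[2]; cc,s=np.cos(YAW),np.sin(YAW);e=X[:2]-C
    return np.round([e[0]*cc+e[1]*s,-e[0]*s+e[1]*cc],4)
print('front corners',w(141,174,.105),w(412,185,.105))
print('frame fl fr',w(352,244,.108),w(297,244,.108),'rocker front',w(323,256,.12),'mark',w(323,273,.12))
print('fusepad',w(205,266,.115))
e=p[:2]-C;cc,s=np.cos(YAW),np.sin(YAW);print('tcp',e[0]*cc+e[1]*s,-e[0]*s+e[1]*cc)
"
```

```text
front corners [-0.1021 -0.0671] [-0.101   0.0732]
frame fl fr [-0.0688  0.0436] [-0.0678  0.0141] rocker front [-0.0657  0.0282] mark [-0.0564  0.0285]
fusepad [-0.0562 -0.0337]
tcp -0.059783571863543765 0.02899562097983902
```

Emit:
play_rows --increments "0.02 0 0 0;0.012 0 0 0;0.006 0 0 0;0 0 0 0"

```text
clock: 5.75
position: [0.4912, 0.1904, 0.1433]
ee_rot: [-0.394, 0.588, 0.382, 0.594]
ft_force: [-1.1, 0.2, 0.3]
grip_width: 0.003
```

```bash
python3 -c "
from h import *
p=F(-.060,.0285);st([*p,.128])"
```

```text
t 5.75 tcp [0.4912 0.1904 0.1433] tip z 0.1353 F [-1.07  0.25  0.3 ] grip 0.0031992991442333914
[[0.017, -0.917, 0.398], [-0.01, 0.398, 0.917], [-1.0, -0.02, -0.002]]
turn about x so tool z || feeder y: 0.032877390378297774 or -3.1087152632114954
shift tool: [ 0.0152  0.0031 -0.0017]
```

Emit:
play_rows --increments "0.004 0.004 -0.001 0.02;0.006 0.001 0 0;0.004 0 0 0;0 0 0 0"

```text
clock: 6.15
position: [0.4868, 0.1919, 0.1298]
ee_rot: [-0.388, 0.591, 0.375, 0.599]
ft_force: [-0.8, -0.7, -0.3]
grip_width: -0.002
```

```bash
python3 -c "
from h import *
p=F(-.060,.0285);st([*p,.123])"
```

```text
t 6.15 tcp [0.4868 0.1919 0.1298] tip z 0.1218 F [-0.83 -0.69 -0.28] grip -0.0017549204078380384
[[0.02, -0.909, 0.417], [-0.01, 0.417, 0.909], [-1.0, -0.022, -0.001]]
turn about x so tool z || feeder y: 0.01142975937030689 or -3.1301628942194863
shift tool: [ 0.0069 -0.0018 -0.0013]
```

Emit:
play_rows --increments "0.003 0 0 0;0.003 0 0 0;0.002 0 0 0;0 0 0 0"

```text
clock: 6.55
position: [0.4872, 0.1924, 0.1229]
ee_rot: [-0.389, 0.591, 0.375, 0.599]
ft_force: [-1.8, -1.6, 3.2]
grip_width: -0.003
```

```bash
python3 -c "
from h import *
p=F(-.060,.0285);st([*p,.123])"
```

```text
t 6.55 tcp [0.4872 0.1924 0.1229] tip z 0.1149 F [-1.81 -1.63  3.22] grip -0.0025395403887301
[[0.02, -0.909, 0.417], [-0.01, 0.417, 0.909], [-1.0, -0.023, -0.001]]
turn about x so tool z || feeder y: 0.011764582543758803 or -3.129828071046034
shift tool: [-0.     -0.0017 -0.0019]
```

Emit:
play_rows --increments "0.002 0 0 0;0.001 0 0 0;0 0 0 0"

```text
clock: 6.85
position: [0.4874, 0.1925, 0.1232]
ee_rot: [-0.389, 0.591, 0.374, 0.599]
ft_force: [0.2, -0.1, -0.4]
grip_width: -0.001
```

```bash
python3 -c "
from h import *
import cv2
st()
c=camera('wrist');cv2.imwrite('pics/w2.png',c['img'])
c=camera('scene');cv2.imwrite('pics/s2.png',cv2.resize(c['img'][180:320,330:460],None,fx=4,fy=4,interpolation=cv2.INTER_CUBIC))"
```

```text
t 6.85 tcp [0.4874 0.1925 0.1232] tip z 0.1152 F [ 0.15 -0.06 -0.4 ] grip -0.000949562156991423
[[0.021, -0.909, 0.417], [-0.013, 0.417, 0.909], [-1.0, -0.024, -0.003]]
turn about x so tool z || feeder y: 0.011729707279525456 or -3.1298629463102676
```

View pics/s2.png

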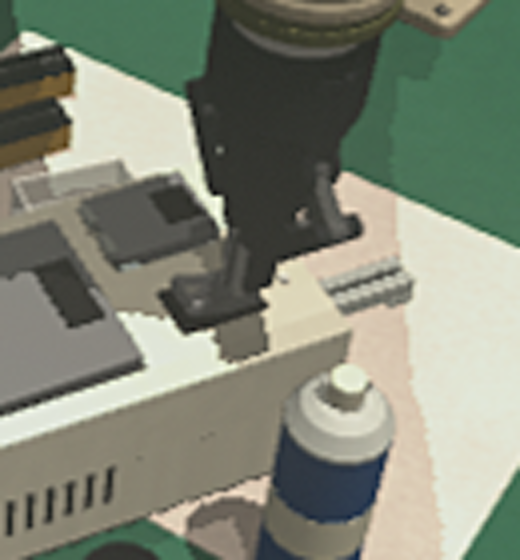

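The tip hides the rocker in this view, and it looks as if the rear half may now be raised at (195,295). I'll lift and look.

Emit:
play_rows --increments "-0.02 0 0 0;-0.025 0 0 0;-0.02 0 0 0;0 0 0 0"

```text
clock: 7.35
position: [0.4858, 0.1928, 0.1882]
ee_rot: [-0.389, 0.592, 0.375, 0.599]
ft_force: [1.1, 1.0, -0.4]
grip_width: -0.001
```

```bash
python3 -c "
from h import *
import cv2
st([*F(.022,.002),.17])
c=camera('scene');a=cv2.resize(c['img'][180:320,330:460],None,fx=4,fy=4,interpolation=cv2.INTER_CUBIC)
c=camera('wrist');b=cv2.resize(c['img'][210:380,130:400],None,fx=1.6,fy=1.6)
k=np.zeros((560,520+432-160,3),np.uint8);k=np.zeros((560,800,3),np.uint8);k[:,:390]=a[:,:390];b=b[:,22:432];k[:b.shape[0],390:]=b[:,:410];cv2.imwrite('pics/s3.png',k)"
```

```text
t 7.35 tcp [0.4858 0.1928 0.1882] tip z 0.1802 F [ 1.06  1.04 -0.44] grip -0.0005603487203662262
[[0.019, -0.909, 0.417], [-0.012, 0.417, 0.909], [-1.0, -0.022, -0.003]]
turn about x so tool z || feeder y: 0.011618611008956314 or -3.129974042580837
shift tool: [ 0.0202 -0.0845 -0.0291]
```

View pics/s3.png

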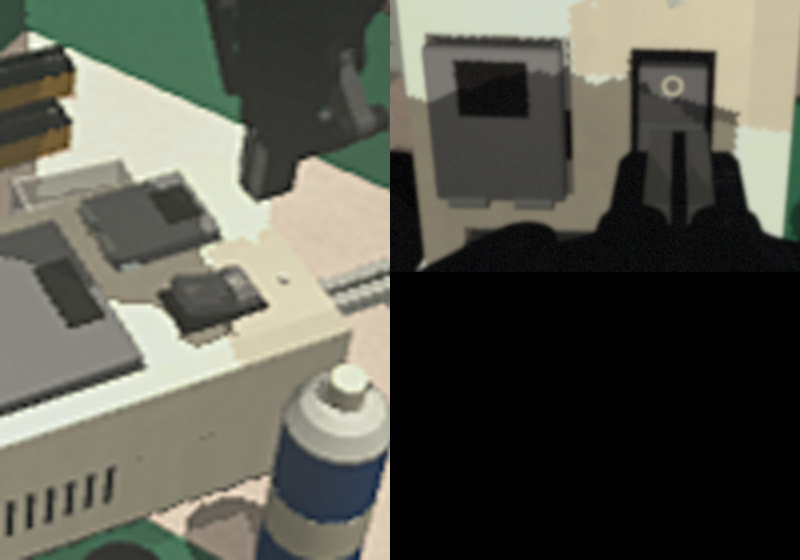

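```bash
python3 -c "
from h import *
import cv2
c=camera('scene')
g=[cv2.resize(i[235:270,362:407],(390,303),interpolation=cv2.INTER_CUBIC) for i in (cv2.imread('pics/scene0.png'),c['img'])]
cv2.imwrite('pics/s4.png',np.hstack(g))"
```

```text
(no output)
```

View pics/s4.png

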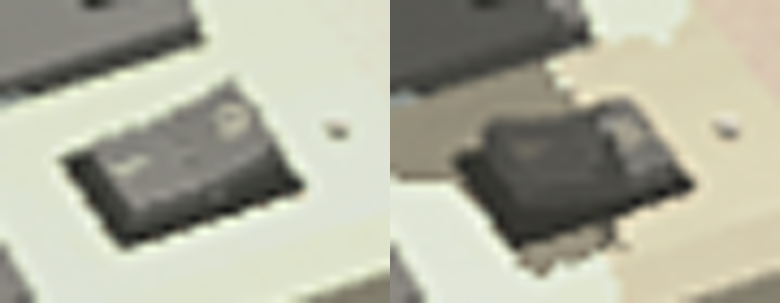

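The rocker has flipped: its front half is down and its rear half raised. Next is the hatch pad.

Emit:
play_rows --increments "0 -0.03 -0.011 0;0 -0.028 -0.011 0;0.01 -0.022 -0.008 0;0.015 -0.005 0 0;0.005 0 0 0;0 0 0 0"

```text
clock: 8.1
position: [0.548, 0.1276, 0.1489]
ee_rot: [-0.388, 0.596, 0.377, 0.594]
ft_force: [-0.0, 0.5, 0.1]
grip_width: 0.005
```

```bash
python3 -c "
from h import *
import cv2
st([*F(.022,.002),.127])
c=camera('scene');cv2.imwrite('pics/s5.png',cv2.resize(c['img'][180:320,290:460],None,fx=4,fy=4,interpolation=cv2.INTER_CUBIC))"
```

```text
t 8.1 tcp [0.548  0.1276 0.1489] tip z 0.1409 F [-0.    0.51  0.08] grip 0.00470861693625796
[[0.006, -0.91, 0.414], [-0.014, 0.414, 0.91], [-1.0, -0.011, -0.01]]
turn about x so tool z || feeder y: 0.01490851709927153 or -3.1266841364905216
shift tool: [ 0.0219 -0.0009  0.0044]
```

View pics/s5.png

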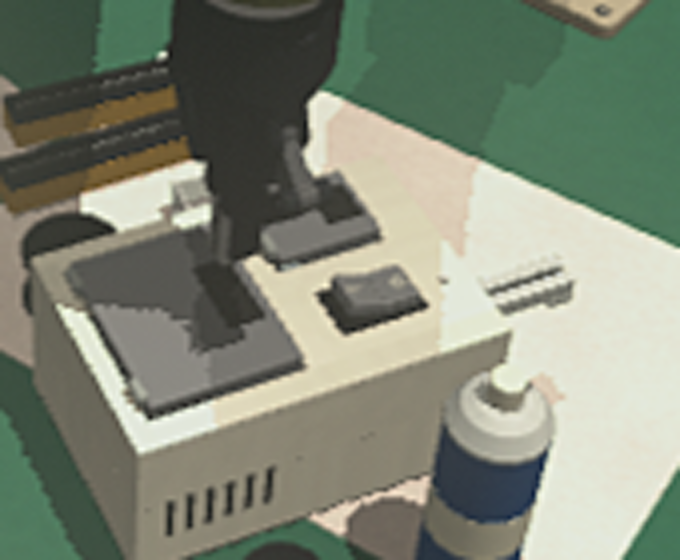

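Emit:
play_rows --increments "0.006 0 0.004 0;0.008 0 0.001 0;0.006 0 0 0;0 0 0 0"

```text
clock: 8.55
position: [0.549, 0.1354, 0.1287]
ee_rot: [-0.39, 0.594, 0.378, 0.593]
ft_force: [-0.5, 0.5, -0.8]
grip_width: 0.002
```

```bash
python3 -c "
from h import *
st([*F(.022,.002),.117])"
```

```text
t 8.55 tcp [0.549  0.1354 0.1287] tip z 0.1207 F [-0.49  0.46 -0.82] grip 0.0020800912361049195
[[0.008, -0.912, 0.41], [-0.014, 0.41, 0.912], [-1.0, -0.013, -0.009]]
turn about x so tool z || feeder y: 0.01954945107559085 or -3.1220432025142024
shift tool: [ 0.0117 -0.0033 -0.0033]
```

Emit:
play_rows --increments "0.003 -0.003 -0.003 0;0.004 0 0 0;0.003 0 0 0;0.003 0 0 0"

```text
clock: 8.95
position: [0.5513, 0.1317, 0.117]
ee_rot: [-0.39, 0.593, 0.378, 0.594]
ft_force: [-12.5, -3.4, 34.7]
grip_width: -0.001
```

```bash
python3 -c "
from h import *
st([*F(.022,.002),.117])"
```

```text
t 8.95 tcp [0.5513 0.1317 0.117 ] tip z 0.109 F [-12.49  -3.36  34.65] grip -0.0014903172230688695
[[0.01, -0.912, 0.41], [-0.013, 0.41, 0.912], [-1.0, -0.014, -0.008]]
turn about x so tool z || feeder y: 0.019726735068932886 or -3.1218659185208604
shift tool: [ 0.      0.0002 -0.001 ]
```

At the stop, so I release and back off toward the front and up.

Emit:
play_rows --increments "-0.012 0 0 0;-0.02 0.025 0 0;-0.025 0.04 0 0;-0.025 0.04 0 0;-0.025 0.03 0 0;-0.03 0 0 0;0 0 0 0;0 0 0 0;0 0 0 0;0 0 0 0;0 0 0 0;0 0 0 0;0 0 0 0;0 0 0 0;0 0 0 0;0 0 0 0"

```text
clock: 10.55
position: [0.423, 0.1899, 0.254]
ee_rot: [-0.389, 0.595, 0.378, 0.594]
ft_force: [0.3, 0.6, -0.0]
grip_width: 0.001
```

```bash
python3 -c "
from h import *
import cv2
st()
c=camera('scene');cv2.imwrite('pics/s6.png',cv2.resize(c['img'][160:340,270:460],None,fx=3.3,fy=3.3,interpolation=cv2.INTER_CUBIC))"
```

```text
t 10.55 tcp [0.423  0.1899 0.254 ] tip z 0.246 F [ 0.3   0.58 -0.01] grip 0.0008490658801116397
[[0.008, -0.911, 0.413], [-0.014, 0.412, 0.911], [-1.0, -0.013, -0.009]]
turn about x so tool z || feeder y: 0.016830760111895174 or -3.1247618934778982
```

View pics/s6.png

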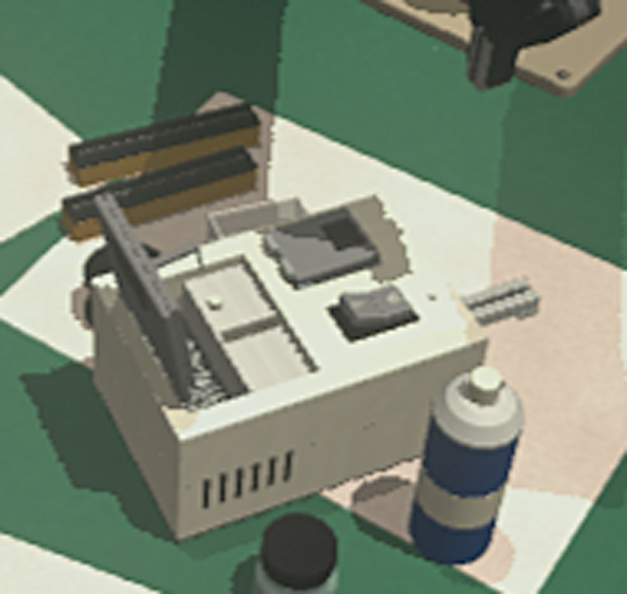

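The refill hatch is wide open, leaning back at (140,290). The rocker is off and the fuse hatch is shut. I'll watch for about two more seconds.

Emit:
play_rows --increments "0 0 0 0;0 0 0 0;0 0 0 0;0 0 0 0;0 0 0 0;0 0 0 0;0 0 0 0;0 0 0 0;0 0 0 0;0 0 0 0;0 0 0 0;0 0 0 0;0 0 0 0;0 0 0 0;0 0 0 0;0 0 0 0;0 0 0 0;0 0 0 0;0 0 0 0;0 0 0 0"

```text
clock: 12.6
position: [0.4231, 0.19, 0.2541]
ee_rot: [-0.389, 0.594, 0.378, 0.594]
ft_force: [-0.2, 0.4, 0.2]
grip_width: -0.002
```

```bash
python3 -c "
from h import *
import cv2
c=camera('scene')['img'];t=camera('top')['img']
k=np.hstack([cv2.resize(i,(400,380),interpolation=cv2.INTER_CUBIC) for i in (c[160:340,270:460],t[170:350,190:400])]);cv2.imwrite('pics/s7.png',k)"
```

```text
(no output)
```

View pics/s7.png

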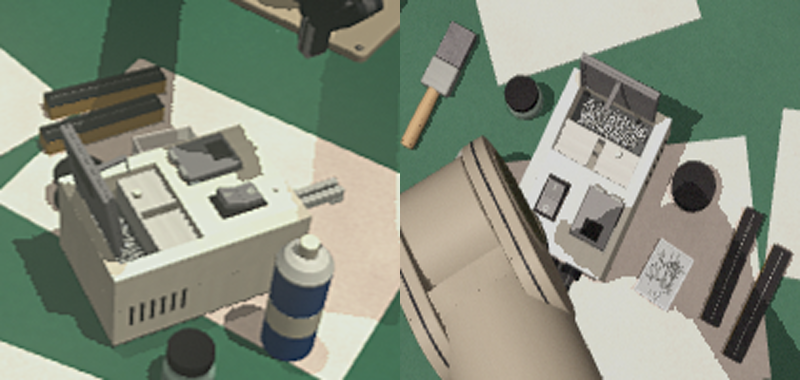

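Both views show the hatch still open, the rocker off, the fuse hatch shut and the surrounding things unmoved. I'm handing in.

```bash
python3 -c "
from workcell import workorder
print(workorder.hand_in())"
```

```text
the job is handed in; nothing more can be done
None
```

I switched the feeder off at its rocker, pressed the refill hatch pad to its stop and let go. The hatch sprang wide open, and I handed the job in at about 12.7 s.

- **Last pictures:** About 3.5 s after release, the scene view shows the hatch standing open and untouched, the rocker with its front half down, and the fuse hatch shut. No loose thing visibly moved. In the top view the arm hid the spray can, so I checked that one in the scene view only. I judged all of this by eye and did not measure the hatch angle or how far things had moved.
- **Hatch press was not gentle:** The wrist force read about 35 N upward, or about 37 N in total with the sideways part, at the end of the hatch stroke. That is close to the 40 N limit and well above the 2 to 4 N the latch needs. It was read only at the end of the press, so a brief higher peak can't be ruled out.
- **Small disagreement:** The wrist and top cameras placed the feeder about 3 mm apart sideways. I followed the wrist view for the rocker and most of that offset for the hatch pad.

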